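# Draw the syringe driver's slide to the rider and lock its cam

## Robot

A 7-joint arm with a two-finger parallel gripper is mounted at the origin on the work surface. World frame = base frame: x ahead of the robot, y to its left, z up, the work surface at z = 0. Lengths are in m, angles in degrees, forces in N, time in s.
With the tool pointing down it reaches from about 0.425 to 0.875 m from the base axis. Payload 4.7 kg.
Tool frame: the origin (TCP) lies at the very end of the fingers, on their centre line; the grasp point (between the pads) lies 19 mm behind it; z points along the fingers, y is the line along which they close (so a half turn about z gives the same grasp; the last joint's range is limited). The gripper opens to 87 mm and grips with 3 to 60 N. Pads are 19 mm wide; open, the fingers measure 117 mm over their backs; the gripper's body (75 mm by 190 mm) begins 51 mm behind the grasp point.
Start: joints at [-73.619, 18.392, -4.016, 83.108, 1.295, 78.541, -3.26], TCP at [0.175, 0.626, 0.198] pointing down, gripper open.
Joint ranges: [-163.93, 163.93], [-17.29, 119.83], [-79.2, 71.16], [3.27, 140.29], [-89.18, 269.18], [5.43, 117.66], [-154.24, 154.24]. Speed limits (degrees/s): [147.25, 147.25, 180, 180, 180, 180, 180].

## Interface

Orientations are given as [roll, pitch, yaw] about the fixed x, y, z axes, in that order (R = Rz(yaw) Ry(pitch) Rx(roll)).
In Python, from cell import get_obs, read_camera, sign_off, silhouettes gives the robot as it stands.
- The arm moves only by the tool play_rows, never from a script. Its argument "steps" is a list that holds one entry, the list of rows, each a list of 7 numbers: the shift along the tool's x, y, z in m, then the turn, a rotation vector about the tool's x, y, z in rad, then the finger opening in m, from 0 to 0.087. A call has 1 to 12 rows; each row shifts and turns the commanded pose from where the row before left it, along the tool's axes as they then stand; what a row does not reach is not made up. A row lasts 1/10 s, in which the tool goes at most 50 mm and 8.59 degrees, less where a joint would pass 70% of its speed; a pose out of reach is approached as far as the arm can. A call is refused whole if a number of a shift passes 0.05 or a number of a turn 0.15, either way. A call with a gripper value outside its range is refused whole. The fingers move at their own pace and stop on an object; "force" is the grip in N (left out, the last holds). Time passes only in rows, so rows that do not move let the fingers close. It gives the time, the measured TCP pose, the force, the opening and the grip force at its end, in the units of the state.
- get_obs(): the state, without advancing time (a new reading comes with each control period).
- read_camera(name): name is "scene" or "top"; returns a dict with "frame" (420x560x3 uint8, red, green, blue), "intrinsics" (3x3 intrinsics, pixels), "view" (4x4, takes a point from world to camera coordinates). Camera axes: x right, y up, looking along -z (the intrinsics and any distortion apply to the point x, -y, -z); pixel columns grow to the right and rows downward; lengths in m; the calibration is good to about 2 mm. A picture is of the moment at which its call begins. There is no depth.
- sign_off(): hands the job in; it is judged then, once.
Trained networks look in the newest picture that a camera, given by its name, has taken for a name from the list of things; names that differ only in an ending like _2 or _b are one class to them, and where a whole thing is asked for, a point or a joint stands for the part that bears it (a point fixed in the world has none). Each returns a list of dicts, best first, with "p" (0 to 1); they miss things now and then, are a little off and sometimes report something else, mostly with a low value. They report only what shows in the picture. A call takes as long as a camera call.
- silhouettes(camera, name): "pixels" (420x560 bool, what is visible of it) and "extent" ([left, top, right, bottom] in pixels, round what is visible of it).
The state is a dict: "time_s": time; "qpos": joint angles; "joint_velocities": joint speeds; "effort": joint torques, N m; "tool_pos": TCP position; "tool_rot": TCP orientation; "force": force on the tool from outside, world axes, zero at the start; "wrist_torque": the same for the moment, N m; "grip_width": finger opening in m; "grasp_force": force on a finger pad.
Only numpy, scipy, OpenCV 4.12 (cv2) and the standard library are available. Lean on these libraries where they do the work, as an engineer would, in place of code of your own. Each camera call takes 0.05 s, during which the arm holds its last target. There are 200 camera calls.

## Task

Make the syringe driver ready for a syringe: slide the transport lock knob on its tail block all the way over to the free end, then draw the spring-loaded pusher slide back until its pointer is level with the rider clipped on the scale, and holding it there squeeze its cam lever fully shut. Finish while holding: end with the closed lever and the slide still gripped together between the fingers, pointer at the rider, so that a colleague can drop the syringe in. Leave everything else on the table where it is.

Things in the scene. Friction and masses are not known exactly. Their poses are not given: they have to be found in the camera images.
- driver: Spring-driven syringe driver, fixed; white housing 130 (x) by 400 mm (y), flat deck at z 58 mm. Origin: on the table under it. z up; y along the slide's travel, from the empty syringe cradle (y -175 to -20) to the white tail block (y 158 to 190, x +-50, top z 80 mm); x across, away from the robot at yaw 0. A rail 18 mm wide, top z 74, runs along x = 0 under the slide.
- transport_lock (a joint): Transport lock, m: 0 = locked (knob at the +x end of its slot), 0.024 = free, against its end stop towards the driver's -x. Stays where it is left (about 2 N of friction). Until it is free the slide cannot be drawn back.
- lock_knob (a point): Centre of the top of the transport lock's black knob, which stands on the tail block: 18 mm (driver x) by 14 mm (driver y), its top 24 mm above the tail block (z 104 mm). Moves along the driver's -x to free. At least 60 mm clear around it above the block.
- slide: Aluminium pusher slide on the rail, moves only along the driver's y: 105 mm from rest (origin 15 mm to -y of the driver's), against a spring of 7 to 9 N towards -y. Axes as the driver's; origin: rail axis, table height, front of its pusher plate (44 mm wide, y 0 to 8, z to 118 mm). Body y 8 to 58, x +-14, z 64 to 110 mm; finger wings at its rear. Includes all it carries.
- wing_face (a point): On the front (-y) face of the slide's two finger wings, on the rail axis, 94 mm above the table. Wings x +-45, z 76 to 112 mm, 8 mm thick. Fingers straddling slide and lever, tips 15 to 30 mm above the deck, middle about 13 mm to -y of this face, can push on both wings to draw the slide to +y.
- pointer (a point): Tip of the slide's pointer, a 6 mm blade under the wing's -x end, 62 mm to +y of the slide's origin, 61 mm above the table, next to the scale.
- grip_cheek (a point): Middle of the rubber grip cheek, the flat face of the slide's -x side where a finger presses: 46 mm long, 34 mm high (z 76 to 110 mm), 14 mm from the rail axis, 33 mm to +y of the slide's origin, 93 mm above the table.
- cam_lever: Cam lever, a dark steel blade 8 mm thick, 26 mm high (z 80 to 106), on the slide's +x side. Origin: table height on its upright pin (slide x 18.5, y 14 mm); the blade runs 41 mm along its own y. Shut: its y is parallel to the slide's, and cheek to blade is 37 mm across. Starts 0.48 to 0.6 rad open, its tip turned to the slide's +x, up to 60 mm across.
- lever_tip (a point): Free end of the cam lever, middle of its thickness, 93 mm above the table. Pressing here towards the slide shuts the lever (2 N at first, up to 7 N at the end); it stays where it is left. From about 0.4 rad on, its cam presses a brake shoe on the rail ever harder, and shut it locks the slide.
- rider: Small steel rider (16 by 7 mm, 8 mm high) clipped on the scale at the -x edge of the deck; its engraved line marks the set length. Fixed to the scale. Origin: on the deck, on its line; axes parallel to the driver's. 50 to 92 mm to +y of the pointer's rest position.
- ampoule_tray: White plastic tray of amber ampoules, 110 by 165 by 21 mm, on the table; origin under its centre.
- syringe: Large syringe with drawn plunger lying on the table, 225 mm long along its y, 52 mm wide, 36 mm high; origin on the table under it.
- vial_a: Amber glass vial, 42 mm across, 62 mm high; origin under its centre.
- vial_b: Smaller clear vial, 32 mm across, 48 mm high; origin under its centre.
- steel_tray: Stainless tray with packs, 200 by 280 by 22 mm; origin under its centre.
- tape_roll: Roll of tape lying flat, 74 mm across, 25 mm high; origin under its centre.
- gauze_box: Paper box, 90 by 120 by 55 mm; origin under its centre.

How it is judged:
By the outcome, as a careful person would: the job done as asked, in the order asked, and still so for the second after the job is handed in, while the arm keeps its last pose, push and grip.
It also fails if it takes over 45 s, if anything falls off the work surface, if the arm or the gripper's body presses on something with over 40 N, if the wrist force passes 120 N, or if a joint passes its speed limit or range.

## Working session

There is one attempt and no reset: what is moved stays moved. The work goes in short steps, Python scripts to look and compute and a tool call to move; the robot and the scene stay as the last step left them, time stands still between calls to the robot, and variables do not carry over. Pictures are saved under pics/ and viewed, at most 10 in all, crops included, and the job is handed in when it is done.

Besides the shell and the picture viewer there is one more tool, called by a JSON object that holds its "op" and its "data". play_rows: Moves the arm, as the interface text tells. Its arguments: {"type":"object","properties":{"steps":{"type":"array","items":{"type":"array","items":{"type":"array","items":{"type":"number"}}}},"force":{"type":"number"}},"required":["steps"]}

```bash
mkdir -p pics; ls; cat > h.py <<'E'
import numpy as np, cv2
from cell import *
def cam(n):
    c=read_camera(n); return c['frame'],np.array(c['intrinsics']),np.array(c['view']),c
def ray(K,V,u,v):
    d=np.array([(u-K[0,2])/K[0,0],-(v-K[1,2])/K[1,1],-1.]); R=V[:3,:3]
    return -R.T@V[:3,3], R.T@d
def onz(K,V,u,v,z):
    o,d=ray(K,V,u,v); return o+d*(z-o[2])/d[2]
def proj(K,V,P):
    p=V[:3,:3]@np.asarray(P)+V[:3,3]; return np.array([K[0,0]*p[0]/-p[2]+K[0,2],K[1,1]*-p[1]/-p[2]+K[1,2]])
E
python3 - <<'E'
from h import *
for n in ['scene','top']:
    f,K,V,c=cam(n); cv2.imwrite(f'pics/{n}0.png',f[:,:,::-1]); print(n,K.tolist(),(-V[:3,:3].T@V[:3,3]).round(3),c.keys())
    for t in ['driver','lock_knob','slide','cam_lever','rider','pointer']:
        for s in silhouettes(n,t)[:2]:
            ys,xs=np.nonzero(s['pixels']); print(t,round(s['p'],2),np.round(s['extent'],1),len(xs),xs.mean().round(1),ys.mean().round(1))
print(get_obs())
E
```

```text
pics
scene [[473.4228948099153, 0.0, 276.5193937186883], [0.0, 473.4228948099153, 208.65591074301696], [0.0, 0.0, 1.0]] [ 0.937 -0.816  1.129] dict_keys(['frame', 'intrinsics', 'view'])
driver 0.66 [234.8 168.8 329.2 292.5] 5817 281.8 231.3
slide 0.83 [276.8 194.  304.5 223. ] 642 288.3 207.9
pointer 0.72 [270.8 194.3 305.1 224.2] 635 288.6 208.2
top [[502.6421162335271, 0.0, 292.48360268088385], [0.0, 502.6421162335271, 208.69077753328108], [0.0, 0.0, 1.0]] [ 0.207 -0.068  1.974] dict_keys(['frame', 'intrinsics', 'view'])
driver 0.72 [237.5 189.4 344.3 235.5] 3465 290.8 209.8
slide 0.67 [277.4 195.  297.  221.4] 237 285.2 207.0
pointer 0.54 [281.1 201.1 300.1 212.8] 206 286.3 206.9
{'time_s': 0.7, 'qpos': array([-73.62043096,  18.38994171,  -4.01671819,  83.10563055,
         1.29524243,  78.53988637,  -3.26135734]), 'joint_velocities': array([-0.07415115, -0.01304162, -0.01177729, -0.1226335 , -0.115983  ,
        0.05713334,  0.05442469]), 'effort': array([-3.08700255e-04, -4.90933084e+01, -4.03184630e-01, -3.12722254e+01,
       -6.36737002e-02,  3.31460580e-02,  2.92936602e-05]), 'tool_pos': array([0.17452507, 0.62618161, 0.19792595]), 'tool_rot': array([1.79990315e+02, 2.64182375e-03, 1.64428462e+02]), 'force': array([-0.18032323, -0.71650416,  0.09510407]), 'wrist_torque': array([0.04428217, 0.00693375, 0.0104118 ]), 'grasp_force': 0.0, 'grip_width': 0.0872899743148528}
```

```bash
python3 - <<'E'
import cv2
a=cv2.imread('pics/scene0.png')[160:300,225:340]; b=cv2.imread('pics/top0.png')[180:245,230:350]
cv2.imwrite('pics/a.png',cv2.resize(a,None,fx=4.2,fy=4.2,interpolation=cv2.INTER_CUBIC))
cv2.imwrite('pics/b.png',cv2.resize(b,None,fx=6.6,fy=6.6,interpolation=cv2.INTER_CUBIC))
E
```

```text
(no output)
```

View pics/scene0.png

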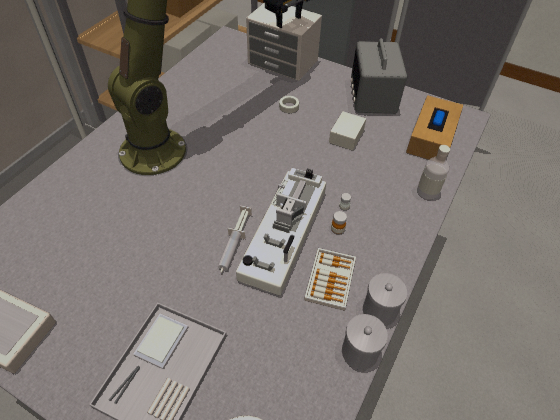

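View pics/a.png

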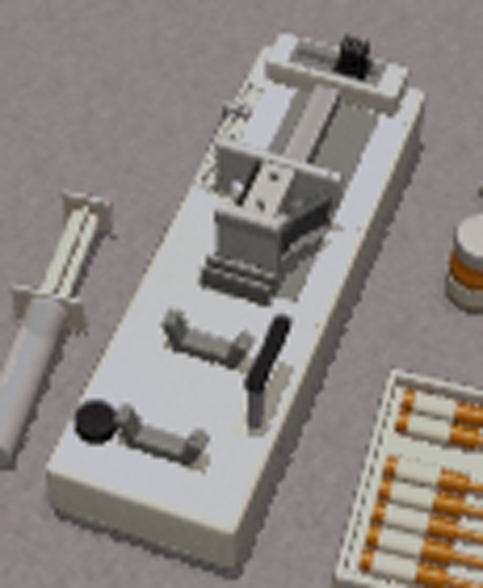

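View pics/b.png

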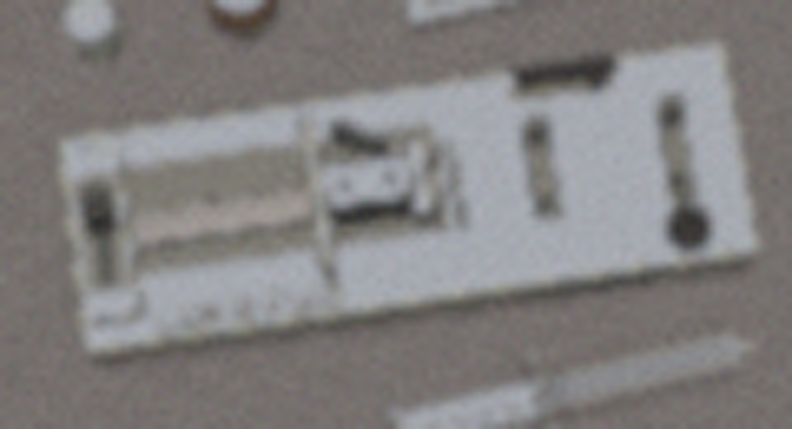

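```bash
cat > fit.py <<'E'
from h import *
from scipy.optimize import minimize
D={}
for n in ['scene','top']:
    fs=[];
    for i in range(10):
        f,K,V,_=cam(n); fs.append(f.astype(float))
    s=silhouettes(n,'driver')[0]['pixels']
    D[n+'_f']=np.mean(fs,0);D[n+'_K']=K;D[n+'_V']=V;D[n+'_s']=s
def box(x0,x1,y0,y1,z0,z1): return np.array([[x,y,z] for x in(x0,x1) for y in(y0,y1) for z in(z0,z1)])
B=[box(-.065,.065,-.2,.2,0,.058),box(-.05,.05,.158,.19,.058,.08)]
def T(p,P):
    c,s=np.cos(p[2]),np.sin(p[2]); return P@np.array([[c,s,0],[-s,c,0],[0,0,1]])+[p[0],p[1],0]
def obs(n):
    # bright/unsaturated vs table: use averaged image brightness
    g=D[n+'_f']; m=g.min(2); s=D[n+'_s']
    z=cv2.dilate(s.astype(np.uint8),np.ones((9,9)))
    return m,z
def render(n,p):
    K,V=D[n+'_K'],D[n+'_V']; S=8; im=np.zeros((420*S,560*S),np.uint8)
    for b in B:
        q=np.array([proj(K,V,P) for P in T(p,b)]); h=cv2.convexHull(((q+.5)*S-.5).astype(np.float32))
        cv2.fillConvexPoly(im,(h*16).round().astype(np.int32),255,shift=4)
    return cv2.resize(im,(560,420),interpolation=cv2.INTER_AREA)/255.
H={n:cv2.fillPoly(np.zeros((420,560)),[cv2.convexHull(np.argwhere(D[n+'_s'])[:,::-1].astype(np.int32))],1) for n in ['scene','top']}
def c(p,ns=('scene','top')): return sum(((render(n,p)-H[n])**2).sum() for n in ns)
K,V=D['top_K'],D['top_V']
a=[onz(K,V,230+u/6.6,180+v/6.6,.058)for u,v in[(60,140),(722,43),(760,260),(90,352)]]
print(np.round(a,3)); ctr=np.mean(a,0); ax=(a[0]+a[3]-a[1]-a[2])[:2]; yaw=np.arctan2(ax[1],ax[0])-np.pi/2
p0=np.array([ctr[0],ctr[1],yaw]); print('p0',p0,c(p0))
for ns in [('top',),('scene',),('scene','top')]:
    r=minimize(c,p0,args=(ns,),method='Nelder-Mead',options=dict(initial_simplex=p0+np.array([[0,0,0],[.01,0,0],[0,.01,0],[0,0,.05]]),xatol=1e-4,fatol=.1)); print(ns,r.x,r.fun)
p=r.x
np.savez('d.npz',p=p,**D)
E
cat > rect.py <<'E'
from h import *
def rect(n,D,p,z,x=(-.075,.075),y=(-.2,.2),s=2000):
    K,V=D[n+'_K'],D[n+'_V']; ys=np.arange(y[0],y[1],1/s); xs=np.arange(x[0],x[1],1/s)
    Y,X=np.meshgrid(ys,xs[::-1]); c,si=np.cos(p[2]),np.sin(p[2])
    P=np.stack([p[0]+c*X-si*Y,p[1]+si*X+c*Y,np.full_like(X,z)],-1)@V[:3,:3].T+V[:3,3]
    u=(K[0,0]*P[...,0]/-P[...,2]+K[0,2]).astype(np.float32); v=(-K[1,1]*P[...,1]/-P[...,2]+K[1,2]).astype(np.float32)
    return cv2.remap(D[n+'_f'].astype(np.float32),u,v,cv2.INTER_CUBIC)
if __name__=='__main__':
    D=np.load('d.npz'); p=D['p']
    im=np.vstack([rect(n,D,p,.058,y=(-.2,.2)) for n in('scene','top')])
    cv2.imwrite('pics/r.png',np.clip(im,0,255)[:,:,::-1])
E
python3 fit.py && python3 rect.py
```

```text
[[ 0.587  0.122  0.058]
 [ 0.646 -0.269  0.058]
 [ 0.516 -0.289  0.058]
 [ 0.461  0.102  0.058]]
p0 [ 0.55257867 -0.08313729  0.14373891] 996.4463514033064
('top',) [ 0.55748285 -0.08024509  0.14839088] 112.29056516724337
('scene',) [ 0.55728455 -0.07326845  0.15839792] 169.43121876201462
('scene', 'top') [ 0.55762969 -0.07627365  0.15465988] 359.63320261437906[ WARN:0@0.258] global loadsave.cpp:1063 imwrite_ Unsupported depth image for selected encoder is fallbacked to CV_8U.
```

View pics/r.png

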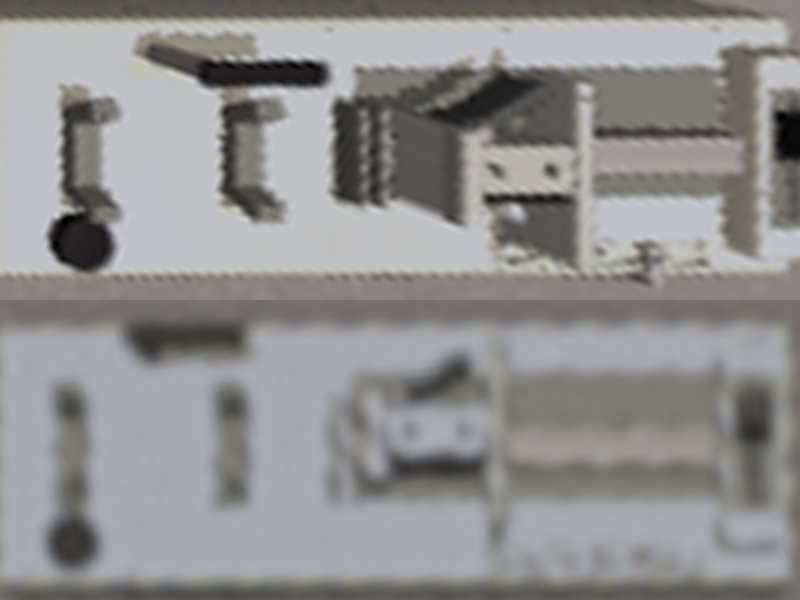

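```bash
cat > edge.py <<'E'
from rect import *
D=np.load('d.npz'); p=D['p']
def edge(prof,t,lo,hi):
    m=(t>lo)&(t<hi); g=np.abs(np.gradient(cv2.GaussianBlur(prof[None].astype(np.float32),(0,0),3)[0])); g=g*m
    k=g.argmax(); w=slice(max(k-8,0),k+9); return (t[w]*g[w]).sum()/g[w].sum()*1000, g[k]
for n in('scene','top'):
    r=rect(n,D,p,.058,x=(-.1,.1),y=(-.23,.23)).mean(2)
    xs=np.arange(-.1,.1,.0005)[::-1]; ys=np.arange(-.23,.23,.0005)[:r.shape[1]]
    R=lambda x0,x1:(xs>x0)&(xs<x1); C=lambda a,b:(ys>a)&(ys<b)
    print(n)
    for x0 in(-.058,-.04,.035,.05): 
        q=r[R(x0,x0+.008)].mean(0); print(' x',x0,'yend- %.1f g%.1f'%edge(q,ys,-.228,-.175),'yend+ %.1f g%.1f'%edge(q,ys,.185,.228))
    for y0 in(-.18,-.12,-.06,0,.06,.1,.15):
        q=r[:,C(y0,y0+.02)].mean(1); print(' y',y0,'x- %.1f g%.1f'%edge(q,xs,-.085,-.055),'x+ %.1f g%.1f'%edge(q,xs,.055,.085))
im=np.vstack([cv2.resize(rect(n,D,p,.066,x=(-.075,-.02),y=(0.02,.2),s=4400),None,fx=1,fy=1) for n in('scene','top')])
cv2.imwrite('pics/r2.png',np.clip(im,0,255)[:,:,::-1].astype(np.uint8))
E
python3 edge.py
```

```text
scene
 x -0.058 yend- -204.1 g7.4 yend+ 210.5 g3.4
 x -0.04 yend- -176.5 g8.5 yend+ 186.5 g5.4
 x 0.035 yend- -204.2 g6.9 yend+ 210.8 g5.0
 x 0.05 yend- -204.4 g6.7 yend+ 193.4 g4.3
 y -0.18 x- -57.7 g6.9 x+ 64.8 g9.7
 y -0.12 x- -62.0 g7.3 x+ 65.1 g9.9
 y -0.06 x- -62.0 g5.9 x+ 65.1 g9.7
 y 0 x- -61.7 g6.9 x+ 65.4 g9.8
 y 0.06 x- -56.7 g5.7 x+ 65.5 g9.9
 y 0.1 x- -62.1 g6.9 x+ 65.7 g9.8
 y 0.15 x- -62.0 g5.5 x+ 65.5 g9.7
top
 x -0.058 yend- -177.2 g5.0 yend+ 195.0 g3.5
 x -0.04 yend- -177.2 g3.9 yend+ 193.9 g3.4
 x 0.035 yend- -201.8 g3.5 yend+ 195.1 g2.9
 x 0.05 yend- -202.6 g3.2 yend+ 193.6 g3.5
 y -0.18 x- -68.0 g4.3 x+ 61.0 g3.3
 y -0.12 x- -67.3 g5.5 x+ 62.1 g3.2
 y -0.06 x- -66.8 g4.8 x+ 61.0 g3.3
 y 0 x- -66.4 g4.9 x+ 61.5 g3.2
 y 0.06 x- -66.5 g3.9 x+ 62.0 g3.1
 y 0.1 x- -66.8 g4.2 x+ 61.9 g3.3
 y 0.15 x- -66.0 g4.6 x+ 61.9 g3.2
```

View pics/r2.png

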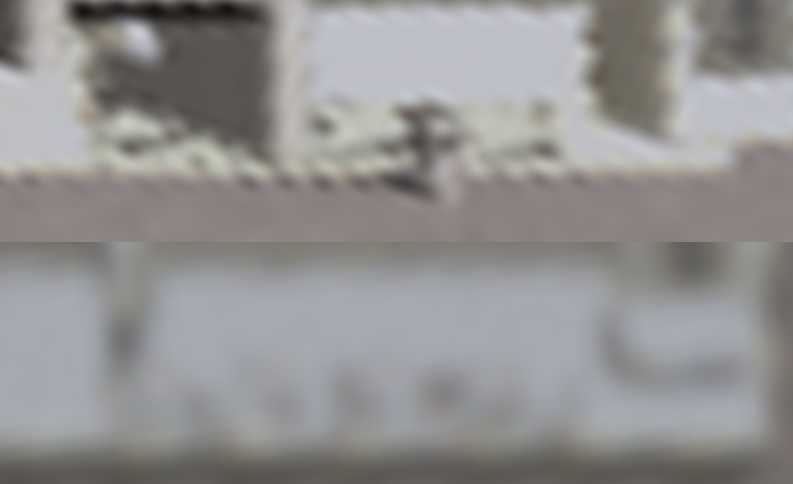

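```bash
cat >> h.py <<'E'
P=np.array([.558,-.081,.1507])
def d2w(x,y,p=P):
    c,s=np.cos(p[2]),np.sin(p[2]); return np.array([p[0]+c*x-s*y,p[1]+s*x+c*y])
def w2d(w,p=P):
    c,s=np.cos(p[2]),np.sin(p[2]); d=np.asarray(w)[:2]-p[:2]; return np.array([c*d[0]+s*d[1],-s*d[0]+c*d[1]])
def go(t,yaw,n,g):
    o=get_obs(); p=o['tool_pos']; y0=np.radians(o['tool_rot'][2]); dy=(np.radians(yaw)-y0)/n; d=(np.array(t)-p)/n; R=[]
    for k in range(n):
        a=y0+k*dy; tx=[np.cos(a),np.sin(a)]; ty=[np.sin(a),-np.cos(a)]
        R.append([round(float(v),4) for v in (d[:2]@tx,d[:2]@ty,-d[2],0,0,-dy,g)])
    print(R)
E
cat > prof.py <<'E'
from rect import *
D=np.load('d.npz'); p=D['p']
for n,off in (('scene',(.0017,-.0053)),('top',(-.0024,-.0039))):
    q=p.copy(); q[2]=.1507; c,s=np.cos(p[2]),np.sin(p[2]); q[0]+=c*off[0]-s*off[1]; q[1]+=s*off[0]+c*off[1]; print(n,q.round(4))
    r=rect(n,D,q,.104,x=(-.05,.05),y=(.14,.21)).mean(2); m=np.clip(90-r,0,None); X,Y=np.meshgrid(np.arange(-.05,.05,.0005)[::-1],np.arange(.14,.21,.0005)[:r.shape[1]],indexing='ij')
    print(' knob',(m*X).sum()/m.sum(),(m*Y).sum()/m.sum(), 'min',r.min())
    r=rect(n,D,q,.066,x=(-.075,-.04),y=(.085,.15),s=1000).mean(2)
    print('cols y from 85mm step 2');
    for x in range(3,35,3): print(-40-x+0, r[x,::2].astype(int).tolist()) if True else 0
E
python3 prof.py; python3 -c "
from h import *
t=d2w(.005,.174);print(t);go([t[0],t[1],.198],98.64,16,.087)"
```

```text
scene [ 0.5601 -0.0812  0.1507]
 knob 0.014377289265406198 0.16549936019491587 min -5.1497264
cols y from 85mm step 2
-43 [106, 137, 169, 183, 181, 182, 188, 185, 178, 181, 189, 193, 193, 192, 193, 193, 200, 195, 184, 190, 199, 198, 193, 192, 193, 193, 191, 191, 193, 194, 190, 186, 190]
-46 [106, 133, 167, 182, 180, 167, 170, 185, 185, 172, 172, 181, 188, 191, 183, 152, 127, 125, 119, 116, 132, 157, 172, 179, 184, 188, 185, 178, 179, 185, 175, 153, 150]
-49 [97, 127, 164, 185, 178, 156, 125, 124, 164, 188, 188, 187, 190, 190, 189, 184, 139, 98, 104, 140, 159, 154, 157, 177, 188, 192, 190, 189, 187, 186, 177, 162, 165]
-52 [100, 132, 166, 185, 180, 172, 158, 152, 172, 193, 194, 185, 178, 173, 171, 164, 132, 93, 87, 119, 140, 133, 138, 151, 167, 184, 188, 189, 190, 185, 183, 178, 172]
-55 [108, 137, 167, 179, 181, 178, 171, 168, 171, 166, 157, 155, 152, 132, 110, 110, 117, 94, 84, 104, 112, 112, 136, 169, 175, 174, 177, 167, 160, 155, 145, 122, 111]
-58 [128, 128, 157, 176, 172, 161, 170, 176, 164, 159, 166, 177, 175, 181, 177, 159, 156, 135, 102, 116, 151, 165, 161, 173, 177, 161, 155
[... 2919 characters left out ...]
.0342, -0.0214, -0.0, 0.0, 0.0, 0.0718, 0.087], [-0.0356, -0.0189, -0.0, 0.0, 0.0, 0.0718, 0.087], [-0.0369, -0.0163, -0.0, 0.0, 0.0, 0.0718, 0.087], [-0.038, -0.0136, -0.0, 0.0, 0.0, 0.0718, 0.087], [-0.0389, -0.0109, -0.0, 0.0, 0.0, 0.0718, 0.087], [-0.0395, -0.0081, -0.0, 0.0, 0.0, 0.0718, 0.087], [-0.04, -0.0052, -0.0, 0.0, 0.0, 0.0718, 0.087], [-0.0403, -0.0023, -0.0, 0.0, 0.0, 0.0718, 0.087], [-0.0403, 0.0006, -0.0, 0.0, 0.0, 0.0718, 0.087], [-0.0402, 0.0035, -0.0, 0.0, 0.0, 0.0718, 0.087], [-0.0398, 0.0063, -0.0, 0.0, 0.0, 0.0718, 0.087], [-0.0393, 0.0092, -0.0, 0.0, 0.0, 0.0718, 0.087], [-0.0385, 0.012, -0.0, 0.0, 0.0, 0.0718, 0.087], [-0.0376, 0.0147, -0.0, 0.0, 0.0, 0.0718, 0.087]]
```

{"op": "play_rows", "data": {"steps": [[[-0.0308,-0.0261,0,0,0,0.0718,0.087],[-0.0326,-0.0238,0,0,0,0.0718,0.087],[-0.0342,-0.0214,0,0,0,0.0718,0.087],[-0.0356,-0.0189,0,0,0,0.0718,0.087],[-0.0369,-0.0163,0,0,0,0.0718,0.087],[-0.038,-0.0136,0,0,0,0.0718,0.087],[-0.0389,-0.0109,0,0,0,0.0718,0.087],[-0.0395,-0.0081,0,0,0,0.0718,0.087],[-0.04,-0.0052,0,0,0,0.0718,0.087],[-0.0403,-0.0023,0,0,0,0.0718,0.087],[-0.0403,0.0006,0,0,0,0.0718,0.087],[-0.0402,0.0035,0,0,0,0.0718,0.087]]], "force": 10}}

```text
time_s: 3.0
tool_pos: [0.447, 0.224, 0.1982]
tool_rot: [179.9, -0.0, 114.9]
force: [0.4, 0.2, 0.5]
grip_width: 0.0869
grasp_force: 0.0
```

{"op": "play_rows", "data": {"steps": [[[-0.0398,0.0063,0,0,0,0.0718,0.06],[-0.0393,0.0092,0,0,0,0.0718,0.06],[-0.0385,0.012,0,0,0,0.0718,0.06],[-0.0376,0.0147,0,0,0,0.0718,0.06],[0,0,0,0,0,0,0.06],[0,0,0,0,0,0,0.06]]]}}

```text
time_s: 3.6
tool_pos: [0.5369, 0.091, 0.1979]
tool_rot: [-180.0, -0.0, 98.5]
force: [-0.2, -0.6, 0.3]
grip_width: 0.0605
grasp_force: 0.0
```

```bash
python3 -c "
from h import *
o=get_obs();print(o['time_s'],o['tool_pos'],o['tool_rot'],o['force'],o['grip_width'],w2d(o['tool_pos']))
t=d2w(.008,.174);print(t);go([t[0],t[1],.088],98.64,6,.06)"
```

```text
3.6 [0.53689095 0.09096746 0.19787905] [-1.79997492e+02 -1.52916713e-02  9.84894299e+01] [-0.19995013 -0.63497181  0.27125159] 0.06052603541924336 [0.00494771 0.17318753]
[0.53978667 0.09222897]
[[0.0001, 0.0005, 0.0183, 0.0, 0.0, -0.0004, 0.06], [0.0001, 0.0005, 0.0183, 0.0, 0.0, -0.0004, 0.06], [0.0001, 0.0005, 0.0183, 0.0, 0.0, -0.0004, 0.06], [0.0001, 0.0005, 0.0183, 0.0, 0.0, -0.0004, 0.06], [0.0001, 0.0005, 0.0183, 0.0, 0.0, -0.0004, 0.06], [0.0001, 0.0005, 0.0183, 0.0, 0.0, -0.0004, 0.06]]
```

{"op": "play_rows", "data": {"steps": [[[0,0.0005,0.02,0,0,0,0.06],[0,0.0005,0.02,0,0,0,0.06],[0,0.0005,0.02,0,0,0,0.06],[0,0.0005,0.02,0,0,0,0.06],[0,0.0005,0.02,0,0,0,0.06],[0,0.0005,0.01,0,0,0,0.06],[0,0,0,0,0,0,0.03],[0,0,0,0,0,0,0.01],[0,0,0,0,0,0,0.01],[0,0,0,0,0,0,0.01]]], "force": 8}}

```text
time_s: 4.6
tool_pos: [0.5403, 0.0925, 0.0889]
tool_rot: [179.9, -0.0, 98.6]
force: [0.0, 0.2, -0.6]
grip_width: 0.0357
grasp_force: 0.0
```

```bash
python3 -c "
from h import *
o=get_obs();print(o['time_s'],o['tool_pos'],o['force'],o['grip_width'],o['grasp_force'],w2d(o['tool_pos']))"
```

```text
4.6 [0.54033889 0.0925429  0.08892675] [ 0.03955058  0.21789847 -0.62867146] 0.035739919915172794 0.0 [0.0085931  0.17422747]
```

{"op": "play_rows", "data": {"steps": [[[0,0,0,0,0,0,0.01],[0,0,0,0,0,0,0.01],[0,0,0,0,0,0,0.01],[0,0,0,0,0,0,0.01],[0,0,0,0,0,0,0.01]]]}}

```text
time_s: 5.1
tool_pos: [0.5396, 0.0922, 0.0878]
tool_rot: [180.0, -0.0, 98.6]
force: [-0.3, -0.1, 0.2]
grip_width: 0.0107
grasp_force: 0.0
```

```bash
python3 - <<'E'
from h import *
o=get_obs();print(o['grip_width'])
ims=[]
for n in('scene','top'):
    f,K,V,_=cam(n); c=proj(K,V,list(d2w(.0,.16))+[.1]); t=proj(K,V,o['tool_pos']); print(n,c,t)
    x,y=int(c[0])-25,int(c[1])-25; im=cv2.resize(f[y:y+50,x:x+50],(400,400),interpolation=cv2.INTER_CUBIC)[:,:,::-1].copy()
    print('tcp in crop',((t-[x,y]+.5)*8).round()); ims.append(im)
cv2.imwrite('pics/k.png',np.hstack(ims))
E
```

```text
0.010740027972116045
scene [302.82740534 174.68758192] [306.57084373 175.03843299]
tcp in crop [241. 212.]
top [249.68160359 212.84198753] [245.98696488 211.9218151 ]
tcp in crop [180. 203.]
```

View pics/k.png

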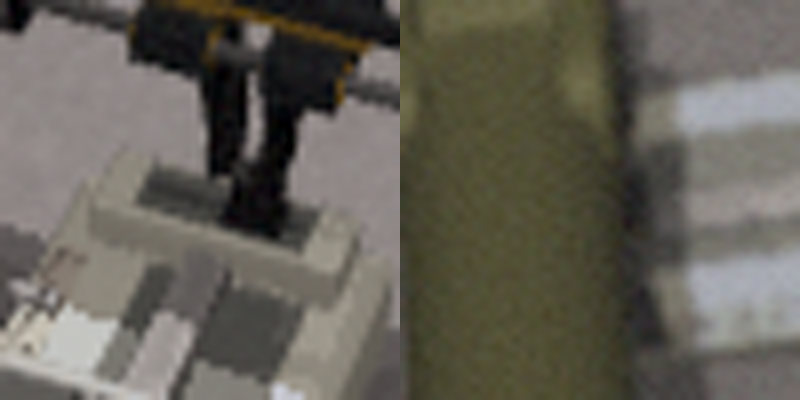

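```bash
python3 - <<'E'
from h import *
f,K,V,_=cam('scene'); q=lambda x,y,z:((proj(K,V,list(d2w(x,y))+[z])-[277,149]+.5)*8).round().astype(int).tolist()
for x in(-.05,.05):
  for y in(.158,.19): print('block',x,y,q(x,y,.08))
for y in (.158,.174): 
  for x in(.012,-.012): print('knob',x,y,q(x,y,.08),q(x,y,.104))
for dx in(-.006,.006): print('tip',q(.0086+dx,.174,.088),q(.0086+dx,.174,.12))
E
```

```text
block -0.05 0.158 [82, 213]
block -0.05 0.19 [111, 157]
block 0.05 0.158 [332, 286]
block 0.05 0.19 [358, 228]
knob 0.012 0.158 [236, 258] [240, 215]
knob -0.012 0.158 [176, 241] [179, 197]
knob 0.012 0.174 [250, 230] [254, 186]
knob -0.012 0.174 [190, 212] [193, 168]
tip [227, 208] [233, 149]
tip [257, 217] [263, 158]
```

```bash
python3 - <<'E'
from h import *
D=np.load('d.npz')
a=D['scene_f']; b=np.mean([cam('scene')[0].astype(float) for _ in range(6)],0)
c=lambda f:cv2.resize((np.clip(f[150:190,288:327]/255,0,1)**.5*255).astype(np.uint8),(395,400),interpolation=cv2.INTER_LANCZOS4)[:,:,::-1]
cv2.imwrite('pics/k2.png',np.hstack([c(a),c(b)]))
E
```

```text
(no output)
```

View pics/k2.png

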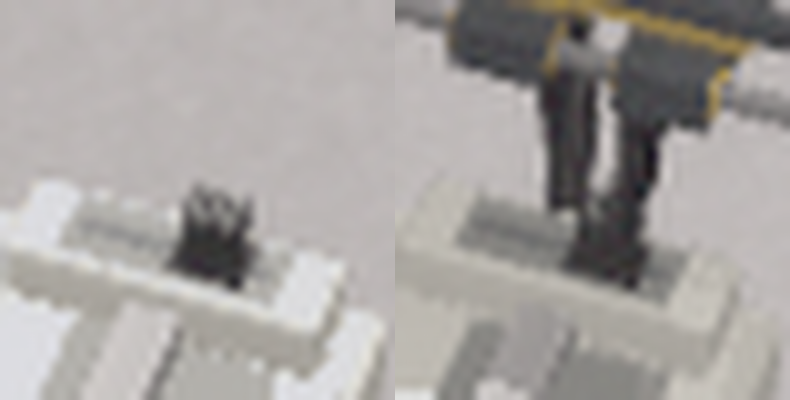

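{"op": "play_rows", "data": {"steps": [[[0,0,0.001,0,0,0,0.01],[0,0,0.001,0,0,0,0.01],[0,0,0.001,0,0,0,0.01],[0,0,0,0,0,0,0.01]]]}}

```text
time_s: 5.95
tool_pos: [0.5395, 0.0922, 0.0847]
tool_rot: [-180.0, -0.0, 98.6]
force: [-0.4, -0.2, -0.1]
grip_width: 0.01
grasp_force: 0.0
```

{"op": "play_rows", "data": {"steps": [[[-0.001,0,0,0,0,0,0.01],[-0.001,0,0,0,0,0,0.01],[-0.001,0,0,0,0,0,0.01],[0,0,0,0,0,0,0.01]]]}}

```text
time_s: 6.35
tool_pos: [0.5402, 0.089, 0.0849]
tool_rot: [180.0, 0.0, 98.6]
force: [0.2, 0.1, -0.7]
grip_width: 0.0099
grasp_force: 0.0
```

```bash
python3 - <<'E'
from h import *
D=np.load('d.npz'); K,V=D['scene_K'],D['scene_V']
def crop(f,tp,yaw,w):
    a=np.radians(yaw); ty=np.array([np.sin(a),-np.cos(a),0]); c=proj(K,V,tp); x,y=max(int(c[0])-20,0),max(int(c[1])-25,0)
    im=cv2.resize((np.clip(f[y:y+40,x:x+40]/255,0,1)**.5*255).astype(np.uint8),(400,400),interpolation=cv2.INTER_CUBIC)[:,:,::-1].copy()
    for s in(-1,1):
        for z in(0,.05):
            q=(proj(K,V,tp+s*w/2*ty+[0,0,z])-[x,y]+.5)*10; cv2.circle(im,tuple(int(v) for v in q),3,(0,0,255) if z==0 else (0,255,0),-1)
    return im
o=get_obs(); b=np.mean([cam('scene')[0].astype(float) for _ in range(4)],0)
cv2.imwrite('pics/k3.png',np.hstack([crop(D['scene_f'],np.array([.1745,.6262,.1979]),164.43,.0873),crop(b,o['tool_pos'],o['tool_rot'][2],o['grip_width'])]))
E
```

```text
(no output)
```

View pics/k3.png

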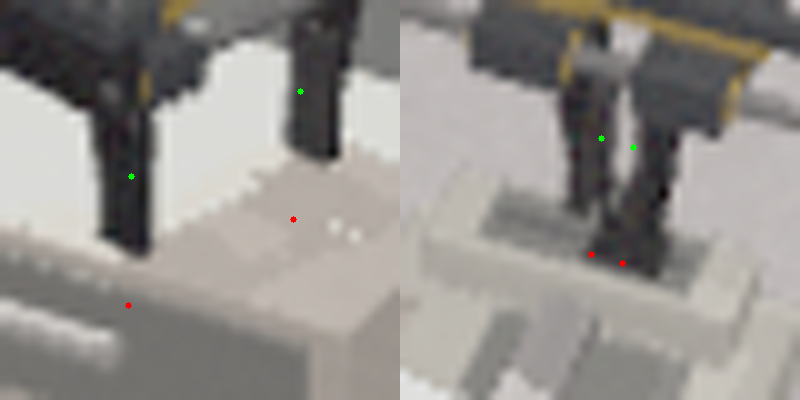

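{"op": "play_rows", "data": {"steps": [[[0,0,0.001,0,0,0,0.01],[0,0,0.001,0,0,0,0.01],[0,0,0.001,0,0,0,0.01],[0,0,0,0,0,0,0.01]]]}}

```text
time_s: 6.95
tool_pos: [0.54, 0.0892, 0.0817]
tool_rot: [-180.0, 0.0, 98.6]
force: [0.9, 0.6, 0.4]
grip_width: 0.0099
grasp_force: 0.0
```

{"op": "play_rows", "data": {"steps": [[[0,0,0.001,0,0,0,0.01],[0,0,0.001,0,0,0,0.01],[0,0,0.001,0,0,0,0.01],[0,0,0,0,0,0,0.01]]]}}

```text
time_s: 7.35
tool_pos: [0.5405, 0.0893, 0.0797]
tool_rot: [180.0, -0.0, 98.6]
force: [-1.2, -0.3, 5.1]
grip_width: 0.0097
grasp_force: 2.3
```

{"op": "play_rows", "data": {"steps": [[[0,0,-0.005,0,0,0,0.01],[0,-0.016,0,0,0,0,0.01],[0,-0.016,0,0,0,0,0.01],[0,0,0.002,0,0,0,0.01],[0,0,0.002,0,0,0,0.01],[0,0,0.001,0,0,0,0.01],[0,0,0.001,0,0,0,0.01],[0,0,0.001,0,0,0,0.01],[0,0,0,0,0,0,0.01]]]}}

```text
time_s: 8.25
tool_pos: [0.5086, 0.0844, 0.0766]
tool_rot: [-180.0, 0.0, 98.6]
force: [-0.9, 0.0, 0.5]
grip_width: 0.0098
grasp_force: 0.0
```

{"op": "play_rows", "data": {"steps": [[[0,0,0.003,0,0,0,0.01],[0,0,0.003,0,0,0,0.01],[0,0,0.003,0,0,0,0.01],[0,0,0.003,0,0,0,0.01],[0,0,0,0,0,0,0.01]]]}}

```text
time_s: 8.75
tool_pos: [0.508, 0.0844, 0.0643]
tool_rot: [-179.9, 0.0, 98.6]
force: [-0.2, -0.2, -0.0]
grip_width: 0.0099
grasp_force: 0.0
```

{"op": "play_rows", "data": {"steps": [[[0,0,-0.015,0,0,0,0.02],[0,0,-0.015,0,0,0,0.056],[0.003,0.012,0,0,0,0,0.056],[0,0.012,0,0,0,0,0.056],[0,0.012,0,0,0,0,0.056],[0,0,0,0,0,0,0.056],[0,0,0.01,0,0,0,0.056],[0,0,0.01,0,0,0,0.056],[0,0,0.009,0,0,0,0.056],[0,0,0,0,0,0,0.01],[0,0,0,0,0,0,0.01],[0,0,0,0,0,0,0.01]]]}}

```text
time_s: 9.95
tool_pos: [0.5438, 0.0929, 0.0662]
tool_rot: [180.0, -0.0, 98.6]
force: [1.3, -0.2, -0.1]
grip_width: 0.0396
grasp_force: 0.0
```

{"op": "play_rows", "data": {"steps": [[[0,0,0,0,0,0,0.01],[0,0,0,0,0,0,0.01],[0,0,0,0,0,0,0.01]]]}}

```text
time_s: 10.25
tool_pos: [0.5424, 0.0927, 0.0661]
tool_rot: [-179.8, -0.0, 98.6]
force: [-2.8, -0.5, 2.8]
grip_width: 0.0176
grasp_force: 8.0
```

```bash
python3 -c "
from h import *
o=get_obs();print(o['time_s'],o['tool_pos'],o['force'],o['grip_width'],o['grasp_force'],w2d(o['tool_pos']))"
```

```text
10.25 [0.5423534  0.092719   0.06608028] [-2.7929244  -0.51944419  2.79084097] 0.017602521252508805 7.998394891619682 [0.01061121 0.17409913]
```

{"op": "play_rows", "data": {"steps": [[[0,-0.005,0,0,0,0,0.01],[0,-0.005,0,0,0,0,0.01],[0,-0.005,0,0,0,0,0.01],[0,-0.005,0,0,0,0,0.01],[0,-0.002,0,0,0,0,0.01],[0,0,0,0,0,0,0.01]]]}}

```text
time_s: 10.85
tool_pos: [0.5213, 0.0895, 0.0661]
tool_rot: [-180.0, -0.0, 98.6]
force: [0.6, -0.8, 1.5]
grip_width: 0.018
grasp_force: 8.0
```

{"op": "play_rows", "data": {"steps": [[[0,-0.001,0,0,0,0,0.01],[0,-0.001,0,0,0,0,0.01],[0,-0.001,0,0,0,0,0.01],[0,0,0,0,0,0,0.01]]]}}

```text
time_s: 11.25
tool_pos: [0.5191, 0.0891, 0.0661]
tool_rot: [180.0, -0.0, 98.6]
force: [1.9, 0.1, 2.3]
grip_width: 0.0177
grasp_force: 8.0
```

{"op": "play_rows", "data": {"steps": [[[0,-0.001,0,0,0,0,0.01],[0,-0.001,0,0,0,0,0.01],[0,0,0,0,0,0,0.01]]]}}

```text
time_s: 11.55
tool_pos: [0.5187, 0.0891, 0.0661]
tool_rot: [179.8, 0.0, 98.6]
force: [7.2, 0.7, -1.5]
grip_width: 0.0183
grasp_force: 8.0
```

{"op": "play_rows", "data": {"steps": [[[0,0,0,0,0,0,0.04],[0,0,0,0,0,0,0.04],[0,0,-0.02,0,0,0,0.087],[0,0,-0.024,0,0,0,0.087],[-0.03,0.004,0,0,0,0,0.087],[-0.04,0.006,0,0,0,0,0.087],[-0.04,0.006,0,0,0,0,0.087],[-0.037,0.006,0,0,0,0,0.087],[0,0,0,0,0,0,0.087],[0,0,0,0,0,0,0.087]]]}}

```text
time_s: 12.55
tool_pos: [0.5594, -0.0541, 0.1091]
tool_rot: [-179.9, -0.0, 98.5]
force: [0.4, 0.8, -0.1]
grip_width: 0.085
grasp_force: 0.0
```

```bash
python3 - <<'E'
from h import *
o=get_obs();print(o['time_s'],o['tool_pos'],o['tool_rot'],o['force'],o['grip_width'],w2d(o['tool_pos']))
b=np.mean([cam('scene')[0].astype(float) for _ in range(4)],0); K,V=np.load('d.npz')['scene_K'],np.load('d.npz')['scene_V']
cv2.imwrite('pics/s.png',cv2.resize((np.clip(b[150:215,260:340]/255,0,1)**.6*255).astype(np.uint8),None,fx=9,fy=9,interpolation=cv2.INTER_CUBIC)[:,:,::-1])
E
```

```text
12.55 [ 0.5594262  -0.05411373  0.10913284] [-1.79851763e+02 -3.51815999e-02  9.84589447e+01] [ 0.44854362  0.75788198 -0.05464047] 0.08501204993223402 [0.00544648 0.02636743]
```

View pics/s.png

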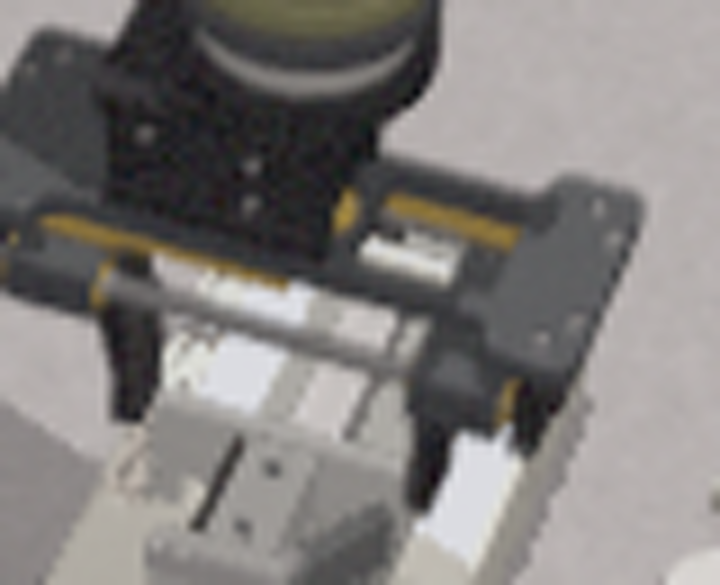

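{"op": "play_rows", "data": {"steps": [[[0,0.002,0.01,0,0,0,0.087],[0,0,0.01,0,0,0,0.087],[0,0,0.01,0,0,0,0.087],[0,0,0.006,0,0,0,0.087],[0,0,0.006,0,0,0,0.087],[0,0,0.006,0,0,0,0.087],[0,0,0.005,0,0,0,0.087],[0,0,0,0,0,0,0.087]]]}}

```text
time_s: 13.55
tool_pos: [0.5621, -0.053, 0.0561]
tool_rot: [-179.9, -0.0, 98.6]
force: [0.6, 0.2, -0.0]
grip_width: 0.0868
grasp_force: 0.0
```

{"op": "play_rows", "data": {"steps": [[[0.003,0,0,0,0,0,0.087],[0.003,0,0,0,0,0,0.087],[0,0,0,0,0,0,0.087]]]}}

```text
time_s: 13.85
tool_pos: [0.562, -0.0461, 0.0572]
tool_rot: [180.0, -0.0, 98.7]
force: [-0.8, -0.2, -0.7]
grip_width: 0.0869
grasp_force: 0.0
```

```bash
python3 - <<'E'
from h import *
o=get_obs();print(o['time_s'],o['tool_pos'],o['tool_rot'],o['force'],o['grip_width'],w2d(o['tool_pos']))
E
```

```text
13.85 [ 0.56199696 -0.04614947  0.05720156] [ 1.79957403e+02 -2.90613626e-02  9.86639575e+01] [-0.77315257 -0.21178635 -0.74316798] 0.08688409245102992 [0.00918378 0.03385548]
```

{"op": "play_rows", "data": {"steps": [[[0.001,0,0,0,0,0,0.087],[0.001,0,0,0,0,0,0.087]]]}}

```text
time_s: 14.05
tool_pos: [0.5615, -0.045, 0.057]
tool_rot: [180.0, -0.0, 98.6]
force: [-0.7, -0.2, -0.3]
grip_width: 0.0869
grasp_force: 0.0
```

{"op": "play_rows", "data": {"steps": [[[0.001,0,0,0,0,0,0.087],[0.001,0,0,0,0,0,0.087]]]}}

```text
time_s: 14.25
tool_pos: [0.5611, -0.043, 0.0569]
tool_rot: [180.0, -0.0, 98.6]
force: [0.6, -0.4, -0.8]
grip_width: 0.0873
grasp_force: 0.0
```

{"op": "play_rows", "data": {"steps": [[[0.001,0,0,0,0,0,0.087],[0.001,0,0,0,0,0,0.087]]]}}

```text
time_s: 14.45
tool_pos: [0.561, -0.0422, 0.0569]
tool_rot: [180.0, 0.1, 98.6]
force: [1.1, -3.9, -1.2]
grip_width: 0.0872
grasp_force: 2.0
```

{"op": "play_rows", "data": {"steps": [[[0.002,0,0,0,0,0,0.087],[0.004,0,0,0,0,0,0.087],[0.007,0,0,0,0,0,0.087],[0.009,0,0,0,0,0,0.087],[0.009,0,0,0,0,0,0.087],[0.009,0,0,0,0,0,0.087],[0.009,0,0,0,0,0,0.087],[0.007,0,0,0,0,0,0.087],[0.005,0,0,0,0,0,0.087],[0.004,0,0,0,0,0,0.087],[0,0,0,0,0,0,0.087],[0,0,0,0,0,0,0.087]]]}}

```text
time_s: 15.65
tool_pos: [0.5515, 0.0198, 0.0569]
tool_rot: [180.0, 0.2, 98.6]
force: [0.7, -7.1, -1.1]
grip_width: 0.087
grasp_force: 3.5
```

```bash
python3 - <<'E'
from h import *
o=get_obs();print(o['time_s'],o['tool_pos'],o['tool_rot'],o['force'],o['grip_width'],w2d(o['tool_pos']),w2d([.561,-.0422]))
D=np.load('d.npz')
b=np.mean([cam('scene')[0].astype(float) for _ in range(8)],0); np.save('b1.npy',b)
t=np.mean([cam('top')[0].astype(float) for _ in range(3)],0); np.save('t1.npy',t)
g=lambda f:cv2.resize((np.clip(f/255,0,1)**.6*255).astype(np.uint8),None,fx=10,fy=10,interpolation=cv2.INTER_CUBIC)[:,:,::-1]
cv2.imwrite('pics/q.png',np.vstack([g(b[165:199,265:340]),g(D['scene_f'][175:200,265:340])]))
E
```

```text
15.65 [0.55152739 0.01978659 0.0569153 ] [179.97918674   0.24250897  98.5541776 ] [ 0.67765689 -7.1330174  -1.11754368] 0.08699965481153447 [0.00873186 0.10061603] [0.00879105 0.03790986]
```

View pics/q.png

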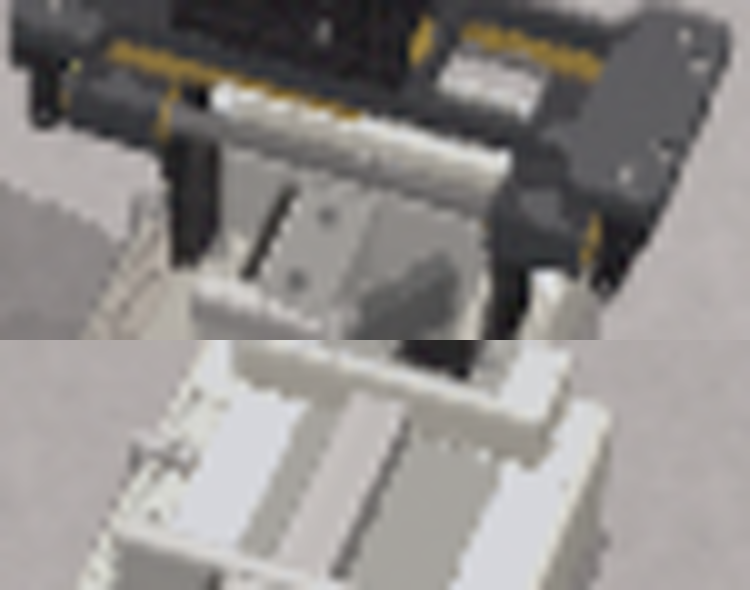

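```bash
cat > chk.py <<'E'
from rect import *
D=np.load('d.npz'); p=D['p']
Q={'scene':np.array([.5601,-.0812,.1507]),'top':np.array([.5559,-.0805,.1507])}
def show(n,z,xr,yr,st=1):
    r=rect(n,D,Q[n],z,x=xr,y=yr,s=1000).mean(2).mean(0); print(n,'z',z,'x',xr,'y0',yr[0],r[::st].astype(int).tolist())
for n in Q:
    show(n,.112,(-.042,-.018),(.030,.066)); show(n,.112,(.02,.042),(.030,.066))
    show(n,.08,(-.046,-.03),(.145,.205)); show(n,.08,(.034,.046),(.145,.205))
    show(n,.118,(-.02,.02),(-.03,.01))
    r=None
    show(n,.066,(-.054,-.048),(.1,.145)); show(n,.058,(-.055,-.03),(.19,.21));show(n,.058,(.02,.055),(-.21,-.19))
E
python3 chk.py
```

```text
scene z 0.112 x (-0.042, -0.018) y0 0.03 [97, 97, 96, 96, 96, 97, 95, 93, 90, 89, 88, 88, 87, 86, 86, 87, 90, 98, 111, 127, 145, 163, 176, 183, 184, 181, 178, 175, 174, 174, 175, 178, 181, 185, 187, 188]
scene z 0.112 x (0.02, 0.042) y0 0.03 [80, 82, 83, 83, 83, 84, 85, 85, 85, 85, 86, 86, 86, 86, 86, 88, 91, 99, 111, 126, 144, 161, 175, 183, 183, 174, 159, 140, 124, 114, 111, 112, 115, 117, 117, 116]
scene z 0.08 x (-0.046, -0.03) y0 0.145 [180, 167, 150, 133, 119, 109, 105, 105, 105, 105, 105, 105, 106, 108, 110, 113, 118, 126, 137, 151, 166, 179, 187, 189, 185, 179, 173, 170, 168, 168, 168, 168, 167, 165, 164, 164, 164, 165, 166, 167, 168, 169, 169, 170, 171, 172, 173, 174, 173, 170, 163, 154, 145, 137, 132, 130, 129, 130, 131, 132]
scene z 0.08 x (0.034, 0.046) y0 0.145 [148, 143, 133, 119, 107, 99, 97, 98, 100, 100, 100, 100, 101, 102, 104, 106, 111, 119, 131, 145, 161, 175, 186, 192, 193, 193, 192, 192, 192, 192, 192, 191, 190, 190, 191, 191, 191, 192, 191, 190, 189, 188, 189, 189, 191, 192, 192, 190, 187, 180, 170, 158, 146, 136, 130, 129, 130, 131, 132, 133]
scene z 0.118 x (
[... 1933 characters left out ...]
140, 140, 138, 135, 131, 127, 124, 123, 123, 126, 131, 137, 143, 148, 152, 155, 156, 155, 151, 145, 141, 137, 134, 132, 131, 131, 130, 129, 129, 127, 126, 124]
top z 0.066 x (-0.054, -0.048) y0 0.1 [149, 146, 143, 143, 144, 146, 148, 151, 153, 155, 158, 160, 161, 162, 162, 162, 161, 158, 154, 150, 146, 142, 138, 136, 135, 135, 136, 138, 141, 145, 149, 152, 154, 156, 157, 157, 156, 156, 156, 155, 155, 156, 158, 161, 163]
top z 0.058 x (-0.055, -0.03) y0 0.19 [159, 160, 160, 160, 158, 156, 152, 146, 140, 133, 127, 121, 116, 113, 111, 110, 109, 109, 110, 110]
top z 0.058 x (0.02, 0.055) y0 -0.21 [113, 113, 112, 112, 111, 111, 111, 113, 116, 120, 126, 133, 141, 148, 155, 161, 165, 168, 170, 171]
```

{"op": "play_rows", "data": {"steps": [[[0.003,0.003,0,0,0,0,0.087],[0.003,0.003,0,0,0,0,0.087],[0.003,0.003,0,0,0,0,0.08],[0.0025,0.003,0,0,0,0,0.076],[0,0.001,0,0,0,0,0.076],[0,0,0,0,0,0,0.076]]]}}

```text
time_s: 16.8
tool_pos: [0.5603, 0.0323, 0.056]
tool_rot: [-179.7, 0.2, 98.5]
force: [-2.8, -7.5, 0.5]
grip_width: 0.077
grasp_force: 3.6
```

```bash
cat > m.py <<'E'
from rect import *
import sys
o=get_obs();print(o['time_s'],o['tool_pos'],o['force'],o['grip_width'],o['grasp_force'],w2d(o['tool_pos']))
b=np.mean([cam('scene')[0].astype(float) for _ in range(10)],0); np.save(sys.argv[1],b)
D=dict(np.load('d.npz')); Q=np.array([.5601,-.0812,.1507]); D['scene_f']=b
A=rect('scene',D,Q,.066,x=(-.075,-.02),y=(.09,.165),s=10000)
D0=dict(np.load('d.npz')); B=rect('scene',D0,Q,.066,x=(-.075,-.02),y=(.09,.165),s=10000)
im=np.vstack([A,B]); im=cv2.resize(im,None,fx=.53,fy=.53,interpolation=cv2.INTER_AREA)
cv2.imwrite(sys.argv[2],(np.clip(im/255,0,1)**.7*255)[:,:,::-1].astype(np.uint8))
for x in(-.052,-.048,-.046,-.043,-.040):
    r=[rect('scene',E,Q,.061 ,x=(x-.001,x+.001),y=(.1,.145),s=1000).mean(2).mean(0).astype(int).tolist() for E in(D,D0)]; print(x,r[0]);print('   0 ',r[1])
for xr in((-.044,-.034),(.03,.042)): print('wing',xr,rect('scene',D,Q,.112,x=xr,y=(.105,.145),s=1000).mean(2).mean(0).astype(int).tolist())
E
python3 m.py b2.npy pics/m1.png
```

```text
16.8 [0.56032414 0.03233735 0.05599308] [-2.78807749 -7.51845859  0.48707368] 0.07698970807935693 3.6363755352795124 [0.01931316 0.11170389]
-0.052 [105, 97, 91, 89, 96, 107, 117, 124, 126, 126, 124, 123, 123, 124, 125, 125, 124, 123, 124, 123, 119, 112, 102, 94, 88, 87, 91, 97, 102, 103, 101, 98, 98, 102, 109, 115, 119, 120, 121, 121, 118, 115, 112, 109, 104]
   0  [145, 129, 121, 122, 137, 159, 177, 188, 192, 191, 189, 187, 187, 189, 190, 190, 188, 188, 190, 187, 174, 152, 125, 105, 96, 99, 115, 134, 151, 161, 162, 158, 154, 155, 163, 171, 177, 183, 188, 191, 191, 190, 189, 189, 189]
-0.048 [120, 120, 122, 124, 125, 124, 122, 120, 119, 120, 121, 124, 126, 128, 128, 128, 127, 126, 122, 117, 114, 113, 111, 108, 104, 99, 93, 85, 79, 77, 78, 84, 94, 105, 112, 114, 109, 101, 93, 87, 84, 85, 87, 88, 90]
   0  [168, 171, 177, 182, 184, 180, 176, 172, 171, 173, 178, 182, 186, 189, 190, 191, 191, 187, 177, 161, 150, 145, 143, 140, 138, 132, 128, 127, 133, 143, 153, 164, 172, 177, 179, 181, 183, 185, 188, 189, 189, 186, 183, 181, 180]
-0.046 [128, 129, 129, 129, 127, 126, 125, 125, 126, 128,
[... 959 characters left out ...]
0, 118, 116, 114, 110, 105, 99, 92, 87, 83, 82, 80, 77, 72, 68, 64, 58, 54, 48, 42, 36, 26, 18]
   0  [178, 183, 188, 192, 193, 194, 194, 193, 193, 193, 193, 193, 193, 193, 193, 193, 193, 193, 193, 193, 193, 193, 193, 193, 193, 193, 193, 193, 193, 193, 193, 193, 193, 193, 193, 193, 193, 193, 193, 193, 193, 193, 193, 193, 192]
wing (-0.044, -0.034) [101, 97, 93, 90, 89, 90, 93, 92, 86, 71, 53, 35, 24, 17, 16, 19, 23, 26, 28, 30, 32, 34, 36, 39, 43, 46, 50, 52, 54, 54, 52, 49, 46, 42, 40, 37, 33, 28, 25, 24]
wing (0.03, 0.042) [58, 61, 66, 73, 80, 86, 89, 91, 91, 91, 91, 91, 91, 92, 92, 92, 94, 97, 99, 98, 92, 82, 69, 59, 53, 54, 59, 67, 75, 85, 96, 111, 127, 143, 156, 163, 163, 158, 151, 147]
```

View pics/m1.png

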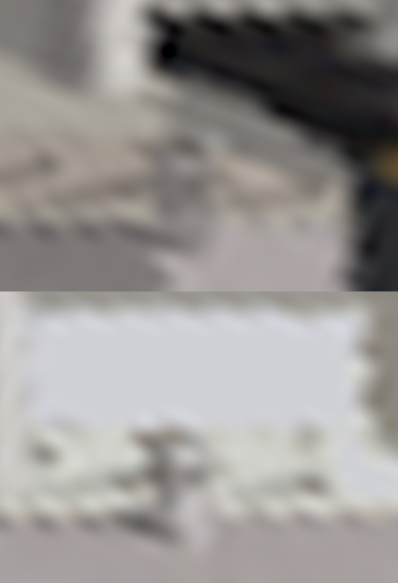

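```bash
cat > pl.py <<'E'
from rect import *
import sys
D0=dict(np.load('d.npz')); Q=np.array([.5601,-.0812,.1507])
def ed(f,lo,x,z=.118):
    D=dict(D0); D['scene_f']=f
    r=cv2.GaussianBlur(rect('scene',D,Q,z,x=x,y=(lo,lo+.04),s=4000).mean(2),(0,0),2).mean(0); g=np.gradient(r); k=g.argmax(); w=slice(max(k-14,0),k+15); gg=np.clip(g[w],0,None)
    return (lo+(np.arange(len(r))[w]*gg).sum()/gg.sum()/4000)*1000
for x in((-.02,-.01),(-.012,0),(0,.012),(.01,.02)):
    a=ed(D0['scene_f'],-.03,x); print(x,round(a,2),[round(ed(np.load(b),-.03+t,x)-a,2) for b,t in zip(sys.argv[1::2],map(float,sys.argv[2::2]))])
E
python3 pl.py b1.npy .0627 b2.npy .0738
```

```text
(-0.02, -0.01) -9.46 [np.float64(62.55), np.float64(74.23)]
(-0.012, 0) -9.24 [np.float64(62.59), np.float64(73.75)]
(0, 0.012) -9.33 [np.float64(61.79), np.float64(74.39)]
(0.01, 0.02) -9.72 [np.float64(61.42), np.float64(73.53)]
```

{"op": "play_rows", "data": {"steps": [[[0.0003,-0.003,0,0,0,0,0.07],[0,-0.004,0,0,0,0,0.062],[0,-0.004,0,0,0,0,0.054],[0,0,0,0,0,0,0.054],[0,0,0,0,0,0,0.054]]], "force": 20}}

```text
time_s: 17.8
tool_pos: [0.5498, 0.0307, 0.0564]
tool_rot: [-179.8, 0.3, 98.5]
force: [-3.0, -7.7, 1.5]
grip_width: 0.0552
grasp_force: 7.0
```

```bash
cat > st.py <<'E'
from h import *
import sys
o=get_obs();print(o['time_s'],o['tool_pos'].round(4),o['force'].round(1),o['grip_width'].round(4),o['grasp_force'],w2d(o['tool_pos']).round(4))
b=np.mean([cam('scene')[0].astype(float) for _ in range(6)],0); np.save(sys.argv[1],b)
E
python3 st.py b3.npy; python3 pl.py b3.npy .0738
```

```text
Traceback (most recent call last):
  File "st.py", line 3, in <module>
    o=get_obs();print(o['time_s'],o['tool_pos'].round(4),o['force'].round(1),o['grip_width'].round(4),o['grasp_force'],w2d(o['tool_pos']).round(4))
                                                                             ^^^^^^^^^^^^^^^^^^^^^
AttributeError: 'float' object has no attribute 'round'
Traceback (most recent call last):
  File "pl.py", line 9, in <module>
    a=ed(D0['scene_f'],-.03,x); print(x,round(a,2),[round(ed(np.load(b),-.03+t,x)-a,2) for b,t in zip(sys.argv[1::2],map(float,sys.argv[2::2]))])
                                                             ~~~~~~~^^^
FileNotFoundError: [Errno 2] No such file or directory: 'b3.npy'
```

```bash
sed -i "s/o\['grip_width'\].round(4)/o['grip_width']/" st.py; python3 st.py b3.npy; python3 pl.py b3.npy .0738
```

```text
17.8 [0.5498 0.0307 0.0564] [-3.  -7.7  1.5] 0.05517556445544798 6.971568605513312 [0.0087 0.1117]
(-0.02, -0.01) -9.46 [np.float64(74.18)]
(-0.012, 0) -9.24 [np.float64(73.75)]
(0, 0.012) -9.33 [np.float64(72.95)]
(0.01, 0.02) -9.72 [np.float64(72.94)]
```

{"op": "play_rows", "data": {"steps": [[[0,-0.004,0,0,0,0,0.046],[0,-0.003,0,0,0,0,0.04],[0,-0.002,0,0,0,0,0.034],[0,0,0,0,0,0,0.03],[0,0,0,0,0,0,0.03]]], "force": 25}}

```text
time_s: 18.6
tool_pos: [0.5444, 0.0299, 0.0569]
tool_rot: [179.8, 0.3, 98.5]
force: [6.7, -8.9, -5.8]
grip_width: 0.0359
grasp_force: 27.5
```

```bash
python3 st.py b3.npy; python3 pl.py b3.npy .0738
```

```text
18.6 [0.5444 0.0299 0.0569] [ 6.7 -8.9 -5.8] 0.035925036326551744 27.531455845764867 [0.0032 0.1117]
(-0.02, -0.01) -9.46 [np.float64(74.25)]
(-0.012, 0) -9.24 [np.float64(73.21)]
(0, 0.012) -9.33 [np.float64(72.93)]
(0.01, 0.02) -9.72 [np.float64(73.38)]
```

{"op": "play_rows", "data": {"steps": [[[0,0.002,0,0,0,0,0.03],[0,0.002,0,0,0,0,0.03],[0,0.001,0,0,0,0,0.03],[0,0,0,0,0,0,0.03],[0,0,0,0,0,0,0.03]]]}}

```text
time_s: 19.4
tool_pos: [0.5443, 0.0299, 0.0567]
tool_rot: [-179.6, 0.2, 98.5]
force: [-8.8, -8.6, 7.2]
grip_width: 0.0358
grasp_force: 28.6
```

```bash
python3 st.py b4.npy; python3 pl.py b4.npy .0738; python3 - <<'E'
from h import *
K,V=np.load('d.npz')['scene_K'],np.load('d.npz')['scene_V']; Q=np.array([.5601,-.0812,.1507])
for t in ['rider','pointer','slide','cam_lever','transport_lock']:
    for s in silhouettes('scene',t)[:1]:
        ys,xs=np.nonzero(s['pixels']); print(t,round(s['p'],2),np.round(s['extent'],1),len(xs),w2d(onz(K,V,xs.mean(),ys.mean(),.062),Q))
E
```

```text
19.4 [0.5443 0.0299 0.0567] [-8.8 -8.6  7.2] 0.03583815625216701 28.560492190658522 [0.0031 0.1117]
(-0.02, -0.01) -9.46 [np.float64(74.18)]
(-0.012, 0) -9.24 [np.float64(73.38)]
(0, 0.012) -9.33 [np.float64(72.76)]
(0.01, 0.02) -9.72 [np.float64(73.3)]
pointer 0.93 [284.1 179.6 313.8 206.4] 426 [-0.00966271  0.1210602 ]
slide 0.95 [284.9 179.2 312.8 206.1] 451 [-0.00836416  0.12098279]
cam_lever 0.57 [303.  186.  304.8 200. ] 38 [0.01034468 0.12578953]
```

{"op": "play_rows", "data": {"steps": [[[0,-0.0015,0,0,0,0,0.03],[0,-0.0012,0,0,0,0,0.03],[0,0,0,0,0,0,0.03],[0,0,0,0,0,0,0.03],[0,0,0,0,0,0,0.03]]]}}

```text
time_s: 20.45
tool_pos: [0.5443, 0.0299, 0.0568]
tool_rot: [-179.9, 0.3, 98.5]
force: [0.1, -8.1, -0.1]
grip_width: 0.0356
grasp_force: 30.1
```

```bash
cat > rf.py <<'E'
# fit rider model (box 16x7x8 on deck) in the initial scene image, background from neighbouring scale median
from rect import *
from scipy.optimize import lsq_linear
D=np.load('d.npz')
for n,Q in (('scene',np.array([.5601,-.0812,.1507])),('top',np.array([.5559,-.0805,.1507]))):
    K,V,f=D[n+'_K'],D[n+'_V'],D[n+'_f'].mean(2); S=16
    c=proj(K,V,list(d2w(-.057,.125,Q))+[.062]).round().astype(int); h=6; o=c-h
    W=f[o[1]:o[1]+2*h+1,o[0]:o[0]+2*h+1]
    def mask(pts):
        q=np.array([proj(K,V,list(d2w(x,y,Q))+[z]) for x,y,z in pts]); im=np.zeros(((2*h+1)*S,)*2,np.uint8)
        cv2.fillConvexPoly(im,cv2.convexHull((((q-o+.5)*S-.5)*16).round().astype(np.int32)),255,shift=4)
        return cv2.resize(im,(2*h+1,)*2,interpolation=cv2.INTER_AREA)/255.
    best=[]
    for xr in np.arange(-.062,-.051,.001):
        for yr in np.arange(.117,.134,.0005):
            a,b,u,v=xr-.008,xr+.008,yr-.0035,yr+.0035
            top=mask([(a,u,.066),(b,u,.066),(a,v,.066),(b,v,.066)]); fr=mask([(a,u,.058),(b,u,.058),(a,u,.066),(b,u,.066)])
            sd=mask([(b,u,.058),(b,v,.058),(b,u,.066),(b,v,.066)]); sh=mask([(a,u-.004,.058),(b,u-.004,.058),(a,u,.058),(b,u,.058)])
            dk=mask([(-.065,.09,.058),(-.065,.16,.058),(-.04,.09,.058),(-.04,.16,.058)])
            sc=mask([(-.065,.09,.058),(-.065,.16,.058),(-.048,.09,.058),(-.048,.16,.058)])
            A=np.stack([m.ravel() for m in(np.ones_like(dk),dk,sc,top,fr,sd,sh)],1); A=cv2.GaussianBlur(A.reshape(2*h+1,2*h+1,-1),(0,0),.5 if n=='scene' else .8).reshape(-1,A.shape[1])
            w,res,_,_=np.linalg.lstsq(A,W.ravel(),rcond=None); best.append((((A@w-W.ravel())**2).mean(),xr,yr))
    best.sort(); print(n,[(round(e,1),round(x*1e3,1),round(y*1e3,1)) for e,x,y in best[:6]]); print('  per y',[(y,round(min(e for e,x,yy in best if abs(yy*1e3-y)<.1),1)) for y in range(119,134)])
E
python3 rf.py; python3 -c "
from h import *
o=get_obs();print(o['time_s'],o['tool_pos'],o['force'],o['grip_width'],o['grasp_force'],w2d(o['tool_pos']))"
```

```text
scene [(np.float64(401.3), np.float64(-58.0), np.float64(126.5)), (np.float64(402.0), np.float64(-58.0), np.float64(126.0)), (np.float64(402.1), np.float64(-58.0), np.float64(127.0)), (np.float64(404.1), np.float64(-58.0), np.float64(125.5)), (np.float64(405.4), np.float64(-58.0), np.float64(127.5)), (np.float64(406.7), np.float64(-57.0), np.float64(126.0))]
  per y [(119, np.float64(419.4)), (120, np.float64(408.4)), (121, np.float64(409.5)), (122, np.float64(414.5)), (123, np.float64(419.6)), (124, np.float64(415.1)), (125, np.float64(407.2)), (126, np.float64(402.0)), (127, np.float64(402.1)), (128, np.float64(412.5)), (129, np.float64(428.7)), (130, np.float64(434.5)), (131, np.float64(422.9)), (132, np.float64(409.5)), (133, np.float64(412.7))]
top [(np.float64(515.9), np.float64(-62.0), np.float64(133.5)), (np.float64(517.7), np.float64(-62.0), np.float64(133.0)), (np.float64(517.8), np.float64(-62.0), np.float64(131.5)), (np.float64(518.2), np.float64(-62.0), np.float64(132.5)), (np.float64(518.5), np.float64(-55.0), np.float64(124.5)), (np.float64(518.6), np.float64(-55.0), np.float64(122.0))]
  per y [(119, np.float64(521.7)), (120, np.float64(520.4)), (121, np.float64(519.2)), (122, np.float64(518.6)), (123, np.float64(519.4)), (124, np.float64(519.2)), (125, np.float64(519.1)), (126, np.float64(519.8)), (127, np.float64(523.0)), (128, np.float64(523.6)), (129, np.float64(523.0)), (130, np.float64(521.6)), (131, np.float64(518.7)), (132, np.float64(518.8)), (133, np.float64(517.7))]
20.45 [0.54434508 0.02991252 0.05677787] [ 0.11782177 -8.05580171 -0.05702581] 0.03562402364001632 30.147530565736815 [0.00315116 0.11170548]
```

```bash
python3 -c "
from h import *
print(sign_off())"
```

```text
the job is handed in; nothing more can be done
None
```

I handed the job in: lock knob against its free-end stop, slide drawn back 74 mm, lever and slide held together at 30 N with a 36 mm opening (shut is 37 mm). The pointer matches the rider to about 1 mm by measurement, but I did not see the two meet in a picture. I viewed 11 pictures, one over the limit of 10.

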